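# Seat a tank float in the sprung test ring and hold it down

## Task

Pull the silver metal float straight up out of its snap socket in the grey rack, set its ball in the brass sprung ring of the test cradle, stem down through the ring, and press it down, upright, until the red pointer stands inside the green band; never drive the ring down onto its stop. Leave the blue float snapped in the rack and do not knock the two screwdrivers on the table between rack and cradle about. Finish while still gripping or pressing the float so that the ring stays compressed at the green band: do not let go.

Things in the scene. Friction and masses are not known exactly. Their poses are not given: they have to be found in the camera images.
- float_steel_center (a point): Silver (bare-metal) float, 0.14-0.24 kg, 130 mm tall, round: ball 60 mm dia; plain neck 22 mm dia above it, clear 30 to 65 mm above this point (grip it from above, 47 mm up); stem 16 mm dia, foot 65 mm below. Point: ball's centre; z up the neck. Starts upright in either rack socket, detent-held: a straight pull up of about 6-15 N frees it with a jerk; the stem is clear after 35 mm.
- float_blue_center (a point): A second float of the same shape, painted blue, in the rack's other socket 110 mm away: leave it. Point and axes as for the silver float.
- rack: Grey snap rack, fixed: block 70 x 190 x 46 mm (x, y, z). Origin: centre of its underside, on the table; z up. Sockets at y = +55 and -55 mm, 18 mm wide, 34 mm deep, with brass-coloured plungers on the sides. A float standing in one has its ball centre 77 mm and its neck top 142 mm above the origin.
- cradle: Test cradle, fixed: dark base plate 130 x 150 x 12 mm, three steel guide posts (10 mm thick, 50 mm from the axis, 105 mm tall) and a white scale plate at y = +72 mm (100 mm tall) with the green band. Origin: on the table, on the ring's axis; z up.
- ring_seat (a point): Where the ball's centre lies when a float is seated in the brass ring: on its axis, 21 mm above its top face; moves down with the ring. Ring: 72 mm outside, hole 42 mm, 14 mm high, slides vertically on a spring; top face 92 mm above the table at rest, with free room for the stem beneath.
- ring (a joint): How far the ring is pressed down, m: 0 at rest (up), 0.030 on its lower stop. About 3 N starts it moving, then 400 N/m: about 9 N at 0.015. A float's weight alone does not move it. The red pointer is in the green band at about 0.011 to 0.019 (middle 0.015); near the stop (from 0.027) it is in the orange zone.
- driver_red: Bystander: screwdriver with red handle, 200 mm long, lying on the table; origin under its middle, x along it.
- driver_blue: Bystander: screwdriver with blue handle, 200 mm long, lying on the table; origin under its middle, x along it.
Not all that is in view belongs to the job. Leave any turquoise look-alike of the part that bears float_steel_center alone.

How it is judged:
On the way:
1. the metal float is pulled clear of its socket and held by the gripper (z of float_steel_center in the frame of rack above 0.115 m and contact force between the fingers and float_steel above 0.5 N), for 0.1 s.
At the end, for the whole second after the job is handed in: For the last second: float's ball in the ring (within 7 mm of the seat point), upright within 0.15 rad, pressing the ring with over 4 N, ring down 10 to 20 mm, fingers on the float with over 2 N, and the blue float still in its socket (raised less than 8 mm) (value of joint ring between 0.01 and 0.02 m and contact force between float_steel and ring above 4 N and distance between float_steel_center and ring_seat below 0.007 m and angle between float_steel_center's own z axis and vertical below 0.15 rad and contact force between the fingers and float_steel above 2 N and z of float_blue_center in the frame of rack below 0.085 m); the arm keeps its last pose, push and grip.
It fails at once if the ring is driven down onto its stop (value of joint ring above 0.027 m).
It fails at once if the blue float is pulled or pushed out of place (distance of float_blue_center from where it was at the start of the episode above 0.015 m).
It fails at once if a screwdriver is knocked more than 30 mm away (distance of any of driver_red, driver_blue from where it was at the start of the episode above 0.03 m).
It also fails if it takes over 40 s, if anything falls off the work surface, if the arm or the gripper's body presses on something with over 40 N, if the wrist force passes 120 N, or if a joint passes its speed limit or range.

## Robot

A 6-joint arm with a two-finger parallel gripper is mounted at the origin on the work surface. World frame = base frame: x ahead of the robot, y to its left, z up, the work surface at z = 0. Lengths are in m, angles in rad, forces in N, time in s.
With the tool pointing down it reaches from about 0.25 to 0.725 m from the base axis. Payload 4 kg.
Tool frame: the origin (TCP) lies at the very end of the fingers, on their centre line; the grasp point (between the pads) lies 19 mm behind it; z points along the fingers, y is the line along which they close (so a half turn about z gives the same grasp; the last joint's range is limited). The gripper opens to 85 mm and grips with 20 to 120 N. Pads are 22 mm wide; open, the fingers measure 114 mm over their backs; the gripper's body (76 mm by 85 mm) begins 54 mm behind the grasp point. The pads swing forward as they close: fully open they stand 13 mm farther back than shut.
Start: joints at [1.177, 0.241, 0.005, 1.335, 0, 1.571], TCP at [0.192, 0.462, 0.231] pointing down, gripper open.
Joint ranges: [-2.72, 2.72], [-1.05, 1.87], [-1.09, 1.28], [-1.99, 2.15], [-1.42, 1.44], [-3.14, 3.14]. Speed limits (rad/s): [2.79, 2.79, 3.14, 3.14, 3.14, 3.14].

## Interface

Orientations are given as a unit quaternion [x, y, z, w].
In Python, from workcell import bot, vision, workorder gives the robot as it stands.
- The arm moves only by the shell command python3 -m creep 'ROWS' [OPENING]. ROWS is JSON, a list of rows, each a list of 2 entries, a list of its own where there are three numbers: the shift along the tool's x, y, z in mm, then the turn, a rotation vector about the tool's x, y, z in rad. In form: [[[dx, dy, dz], [wx, wy, wz]], ...]. A call has 1 to 12 rows; each row shifts and turns the commanded pose from where the row before left it, along the tool's axes as they then stand; what a row does not reach is not made up. A row lasts 1/8 s, in which the tool goes at most 62.5 mm and 10.7 degrees, less where a joint would pass 70% of its speed; a pose out of reach is approached as far as the arm can. A call is refused whole if a number of a shift passes 62.5 or a number of a turn 0.188, either way. A call with a gripper value outside its range is refused whole. OPENING is the finger opening in mm, from 0 to 85.4, set as the call begins (- or left out, the last holds). The fingers move at their own pace and stop on an object; the grip force is fixed at half the most. Time passes only in rows, so rows that do not move let the fingers close. It gives the time, the measured TCP pose, the force, the opening and the grip force at its end, in the units of the state.
- bot.get_obs(): the state, without advancing time (a new reading comes with each control period).
- vision.camera(name): name is "side" or "top" or "wrist"; returns a dict with "image" (384x512x3 uint8, blue, green, red), "z_map" (384x512 float32, m along the optical axis (not along the pixel's ray), 0 where there is no reading), "K" (3x3 intrinsics, pixels), "rvec" (rotation vector, rad) and "tvec" (3), from world to camera coordinates, as OpenCV has them; the wrist camera has in their place "tool_from_camera" (4x4, takes a point from camera to tool coordinates, whose origin is the TCP and whose axes are the flange's). Camera axes: x right, y down, z forward; pixel columns grow to the right and rows downward; lengths in m; the calibration is good to about 2 mm. A picture is of the moment at which its call begins: read the wrist's pose just before it.
- workorder.job_done(): hands the job in; it is judged then, once.
Trained networks look in a picture, given as the dict that the camera call returned (one of the last four; its "shot" number tells which), for a name from the list of things; names that differ only in an ending like _2 or _b are one class to them, and where a whole thing is asked for, a point or a joint stands for the part that bears it (a point fixed in the world has none). Each returns a list of dicts, best first, with "score" (0 to 1); they miss things now and then, are a little off and sometimes report something else, mostly with a low value. They report only what shows in the picture. A call takes as long as a camera call. They do not tell look-alikes from the thing itself.
- vision.spot_in(picture, query): "position" ([column, row] in pixels, amid what is visible of it).
- vision.place_of(picture, query): "position" ([column, row] in pixels: a listed point, or the origin of a listed thing).
The state is a dict: "clock": time; "joint_pos": joint angles; "joint_vel": joint speeds; "tau": joint torques, N m; "eef_pos": TCP position; "tool_rot": TCP orientation; "ft_force": force on the tool from outside, world axes, zero at the start; "ft_torque": the same for the moment, N m; "grip_width": finger opening in m; "grasp_force": force on a finger pad.
Only numpy, scipy, OpenCV 4.12 (cv2) and the standard library are available. Lean on these libraries where they do the work, as an engineer would, in place of code of your own. Each camera call takes 0.05 s, during which the arm holds its last target. There are 200 camera calls.

## Working session

There is one attempt and no reset: what is moved stays moved. The work goes in short steps, Python scripts to look and compute and a shell command to move; the robot and the scene stay as the last step left them, time stands still between calls to the robot, and variables do not carry over. Pictures are saved under pics/ and viewed, at most 10 in all, crops included, and the job is handed in when it is done.

```bash
mkdir -p pics
cat > h.py <<'E'
import numpy as np, cv2
from scipy.spatial.transform import Rotation as R
from workcell import bot, vision, workorder
def cam(n):
    o=bot.get_obs(); p=vision.camera(n)
    if n=='wrist':
        T=np.eye(4); T[:3,:3]=R.from_quat(o['tool_rot']).as_matrix(); T[:3,3]=o['eef_pos']
        p['W']=T@np.array(p['tool_from_camera'])
    else:
        M=np.eye(4); M[:3,:3]=cv2.Rodrigues(np.array(p['rvec'],float))[0]; M[:3,3]=np.ravel(p['tvec']); p['W']=np.linalg.inv(M)
    return p
def ray(p,uv):
    d=np.linalg.inv(p['K'])@[uv[0],uv[1],1]
    return p['W'][:3,3], p['W'][:3,:3]@d
def atz(p,uv,z):
    o,d=ray(p,uv); return o+d*(z-o[2])/d[2]
def depth(p,uv):
    u,v=int(round(uv[0])),int(round(uv[1])); w=p['z_map'][max(v-2,0):v+3,max(u-2,0):u+3]; w=w[w>0]
    if len(w)==0: return None
    o,d=ray(p,uv); return o+d*np.median(w)
def proj(p,X):
    c=np.linalg.inv(p['W'])@np.r_[X,1]; q=p['K']@c[:3]; return q[:2]/q[2]
E
python3 - <<'E'
from h import *
np.set_printoptions(precision=3,suppress=True)
o=bot.get_obs(); print(o['eef_pos'],o['tool_rot'],o['clock'])
Z={'float_steel_center':.077,'float_blue_center':.077,'rack':0,'cradle':0,'ring_seat':.113,'driver_red':0,'driver_blue':0}
ims=[]
for n in ['top','side']:
    p=cam(n); ims.append(p['image']); cv2.imwrite(f'pics/{n}0.png',p['image']); print(n,p['W'][:3,3])
    for q,z in Z.items():
        for r in vision.place_of(p,q)[:3]:
            print(q,round(r['score'],2),np.round(r['position']),atz(p,r['position'],z),depth(p,r['position']))
E
```

```text
[0.192 0.461 0.23 ] [ 0.196  0.981 -0.001 -0.   ] 0.0
top [ 0.478 -0.002  0.91 ]
float_steel_center 0.93 [124. 153.] [0.69  0.289 0.077] [0.686 0.283 0.095]
float_steel_center 0.9 [137. 208.] [0.565 0.255 0.077] [0.562 0.247 0.102]
float_steel_center 0.83 [190. 157.] [0.68  0.141 0.077] [0.674 0.136 0.103]
float_blue_center 0.93 [180. 226.] [0.526 0.158 0.077] [0.522 0.147 0.135]
rack 0.76 [163. 220.] [0.546 0.215 0.   ] [0.542 0.204 0.045]
cradle 0.75 [165. 218.] [0.549 0.21  0.   ] [0.545 0.199 0.046]
ring_seat 0.76 [356. 204.] [ 0.571 -0.22   0.113] [ 0.582 -0.247  0.014]
driver_red 0.69 [238. 226.] [0.531 0.034 0.   ] [0.529 0.033 0.023]
driver_red 0.56 [341. 210.] [ 0.57  -0.215  0.   ] [ 0.561 -0.193  0.092]
driver_red 0.26 [166. 218.] [0.548 0.207 0.   ] [0.545 0.197 0.046]
driver_blue 0.59 [266. 220.] [ 0.544 -0.032  0.   ] [ 0.543 -0.031  0.017]
driver_blue 0.3 [178. 227.] [0.528 0.177 0.   ] [0.52  0.15  0.141]
side [-0.123 -0.623  0.845]
float_steel_center 0.69 [244. 158.] [0.662 0.132 0.077] [0.66  0.13  0.079]
float_steel_center 0.58 [182. 153.] [0.56  0.267 0.077] [0.545 0.247 0.094]
float_blue_center 0.71 [197. 175.] [0.523 0.167 0.077] [0.507 0.147 0.097]
rack 0.78 [193. 186.] [0.546 0.216 0.   ] [0.495 0.152 0.064]
rack 0.25 [241. 221.] [ 0.534  0.021 -0.   ] [ 0.535  0.023 -0.002]
cradle 0.68 [322. 261.] [ 0.565 -0.211  0.   ] [ 0.554 -0.217  0.013]
ring_seat 0.6 [330. 224.] [ 0.57  -0.213  0.113] [ 0.594 -0.199  0.088]
driver_red 0.88 [236. 220.] [0.527 0.031 0.   ] [0.52  0.024 0.009]
driver_blue 0.65 [262. 231.] [ 0.543 -0.043  0.   ] [ 0.545 -0.041 -0.003]
```

View pics/top0.png

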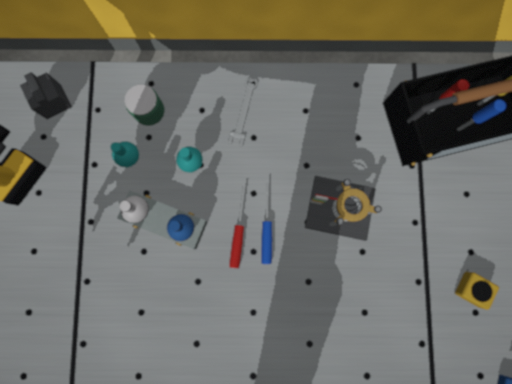

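View pics/side0.png

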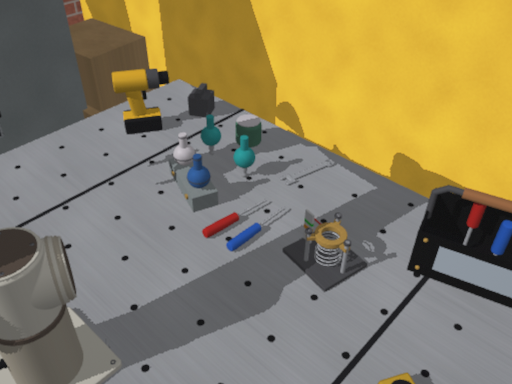

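The top view shows the floats: silver/white at about (133,209) in the rack, blue at (180,227) in the rack, and two turquoise look-alikes at (124,153) and (190,157) outside it. The silver one fits: bare metal, in a rack socket, about 105 mm from blue. The cradle is at (350,205), with the red and blue drivers at (238,245) and (267,240). I'll confirm with a crop, then move above it.

Run:
```python
import cv2
a=cv2.imread('pics/top0.png')[130:260,90:220]; b=cv2.imread('pics/side0.png')[110:220,150:280]
b=cv2.resize(b,(390,390)); a=cv2.resize(a,(390,390)); cv2.imwrite('pics/crop0.png',cv2.hconcat([a,b]))
```

```text
(no output)
```

View pics/crop0.png

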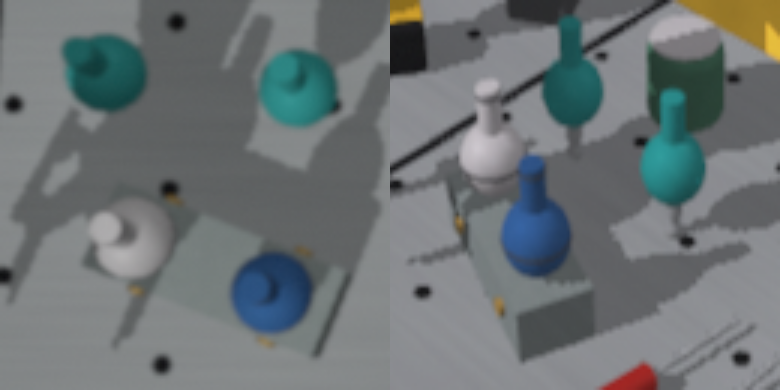

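```bash
python3 -m creep '[[[-42,-4,-5],[0,0,0]],[[-42,-4,-5],[0,0,0]],[[-42,-4,-5],[0,0,0]],[[-42,-4,-5],[0,0,0]],[[-42,-5,-5],[0,0,0]],[[-42,-5,-5],[0,0,0]],[[-42,-5,-5],[0,0,0]],[[-42,-5,-5],[0,0,0]],[[-42,-5,0],[0,0,0]],[[-42,-5,0],[0,0,0]],[[0,0,0],[0,0,0]],[[0,0,0],[0,0,0]]]' 70
python3 - <<'E'
from h import *
np.set_printoptions(precision=3,suppress=True)
o=bot.get_obs();print(o['eef_pos'],o['tool_rot'],o['joint_pos'])
p=cam('wrist'); cv2.imwrite('pics/w1.png',p['image']); print(p['W'])
for q,z in {'float_steel_center':.077,'float_blue_center':.077,'rack':0}.items():
    for r in vision.place_of(p,q)[:3]: print(q,r['score'],r['position'],atz(p,r['position'],z),depth(p,r['position']))
E
```

```text
clock: 2.3
eef_pos: [0.5617, 0.2581, 0.2709]
tool_rot: [0.196, 0.981, -0.0, -0.001]
ft_force: [-0.2, 0.7, 0.5]
grip_width: 0.07
grasp_force: 0.0
[0.562 0.258 0.271] [ 0.196  0.981 -0.    -0.001] [0.431 0.478 0.451 1.544 0.    0.825]
[[ 0.384  0.876  0.291  0.487]
 [ 0.924 -0.364 -0.122  0.291]
 [-0.001  0.316 -0.949  0.413]
 [ 0.     0.     0.     1.   ]]
float_steel_center 0.97 [267.8, 168.5] [0.564 0.267 0.077] [0.555 0.269 0.117]
float_steel_center 0.92 [220.6, 272.4] [0.671 0.155 0.077] [0.665 0.16  0.088]
float_steel_center 0.68 [320.1, 243.4] [0.681 0.291 0.077] [0.674 0.291 0.089]
float_blue_center 0.77 [174.1, 171.1] [0.525 0.163 0.077] [0.522 0.173 0.104]
rack 0.96 [227.3, 160.5] [0.549 0.212 0.   ] [0.542 0.221 0.046]
```

View pics/w1.png

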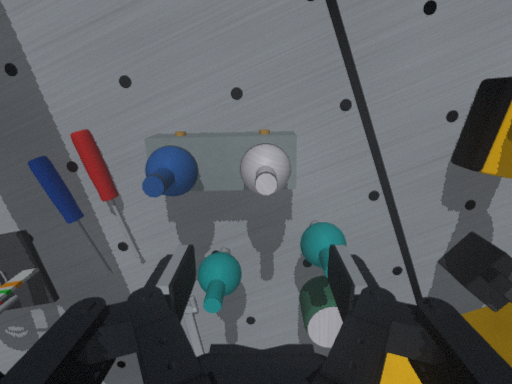

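The crop confirms the bare-metal float in the rack's left socket. The wrist view shows its ball at (266,168) and neck top at (266,184). Next I'll measure the neck from depth.

```bash
cat >> h.py <<'E'
def cloud(p):
    v,u=np.mgrid[:384,:512]; z=p['z_map']; d=np.stack([u,v,np.ones_like(u)],-1)@np.linalg.inv(p['K']).T
    X=(d*z[...,None])@p['W'][:3,:3].T+p['W'][:3,3]; X[z<=0]=np.nan; return X
def sphere(X,r=None):
    from scipy.optimize import least_squares
    f=lambda c: np.linalg.norm(X-c,axis=1)-.03
    s=least_squares(f,X.mean(0)-[0,0,.02],loss='soft_l1',f_scale=.002); return s.x,np.abs(f(s.x)).mean()
E
python3 - <<'E'
from h import *
np.set_printoptions(precision=4,suppress=True)
p=cam('wrist'); X=cloud(p)
print('top ray',atz(p,(266,183),.142))
m=np.zeros((384,512),bool); m[174:194,254:279]=1; P=X[m]; P=P[(P[:,2]>.136)&(P[:,2]<.15)]; print(len(P),P.min(0),P.max(0),P.mean(0))
m[:]=0; m[146:196,240:294]=1; P=X[m]; P=P[(P[:,2]>.06)&(P[:,2]<.102)]; print(len(P),sphere(P))
m[:]=0; m[148:196,146:200]=1; P=X[m]; P=P[(P[:,2]>.06)&(P[:,2]<.102)]; print(len(P),sphere(P))
E
```

```text
top ray [0.5617 0.265  0.142 ]
382 [0.5524 0.253  0.1361] [0.5734 0.2747 0.1438] [0.5621 0.264  0.1414]
1239 (array([0.5632, 0.2636, 0.0763]), np.float64(0.0003550776821624098))
1320 (array([0.5231, 0.1611, 0.0765]), np.float64(0.00038509315493305156))
```

```bash
python3 -m creep '[[[1,6,30],[0,0,0]],[[0,0,40],[0,0,0]],[[0,0,40],[0,0,0]],[[0,0,30],[0,0,0]],[[0,0,20],[0,0,0]],[[0,0,6],[0,0,0]],[[0,0,0],[0,0,0]]]'
python3 -m creep '[[[0,0,0],[0,0,0]],[[0,0,0],[0,0,0]],[[0,0,0],[0,0,0]],[[0,0,0],[0,0,0]],[[0,0,0],[0,0,0]]]' 0
```

```text
clock: 3.42
eef_pos: [0.5633, 0.2644, 0.1057]
tool_rot: [0.195, 0.981, 0.0, 0.0]
ft_force: [-0.3, 0.5, 0.2]
grip_width: 0.07
grasp_force: 0.0
clock: 4.05
eef_pos: [0.5638, 0.2637, 0.1063]
tool_rot: [0.196, 0.981, 0.0, 0.001]
ft_force: [-1.1, -0.5, 5.4]
grip_width: 0.0208
grasp_force: 58.8
```

```bash
python3 -m creep '[[[0,0,-4],[0,0,0]],[[0,0,-6],[0,0,0]],[[0,0,-10],[0,0,0]],[[0,0,-20],[0,0,0]],[[0,0,-30],[0,0,0]],[[0,0,-40],[0,0,0]],[[0,0,-40],[0,0,0]],[[0,0,0],[0,0,0]],[[0,0,0],[0,0,0]]]'
python3 - <<'E'
from h import *
np.set_printoptions(precision=4,suppress=True)
p=cam('wrist'); cv2.imwrite('pics/w2.png',p['image']); X=cloud(p)
o=bot.get_obs(); print(o['eef_pos'],o['grip_width'],o['ft_force'])
p2=cam('side'); cv2.imwrite('pics/s2.png',p2['image'])
print(proj(p,np.array(o['eef_pos'])-[0,0,.028]),proj(p2,np.array(o['eef_pos'])-[0,0,.028]))
for q in('ring_seat','cradle'):
  print(q,vision.place_of(p,q)[:2])
cv2.imwrite('pics/ws2.png',cv2.resize(cv2.hconcat([p['image'],p2['image']]),None,fx=.78,fy=.78))
E
```

```text
clock: 5.18
eef_pos: [0.563, 0.264, 0.2551]
tool_rot: [0.196, 0.981, -0.0, -0.0]
ft_force: [-0.0, 0.1, -2.7]
grip_width: 0.0205
grasp_force: 60.1
[0.5626 0.2638 0.254 ] 0.020302244469627855 [-0.1143  0.276  -2.2781]
[258.7272 229.4262] [179.2271 105.1825]
ring_seat []
cradle []
```

View pics/ws2.png

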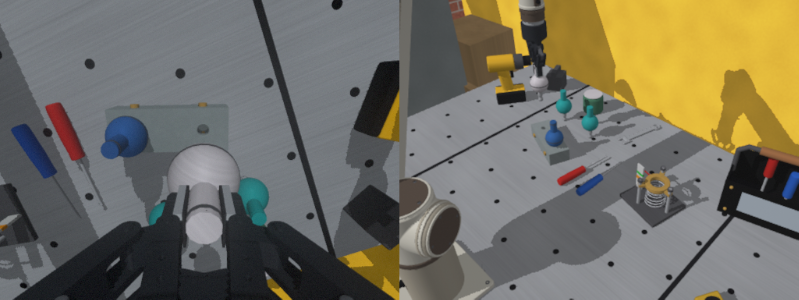

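The float is held (wrist view: ball about (203,170) in the half-scale picture, pads on the neck), the socket is empty and blue is still in place. Now I'll carry it beside the cradle.

```bash
python3 -m creep '[[[-10,-16,0],[0,0,0]],[[-19,-33,0],[0,0,0]],[[-19,-33,0],[0,0,0]],[[-19,-33,0],[0,0,0]],[[-19,-33,0],[0,0,0]],[[-19,-33,0],[0,0,0]],[[-19,-33,0],[0,0,0]],[[-19,-33,0],[0,0,0]],[[-19,-33,0],[0,0,0]],[[-19,-33,0],[0,0,0]],[[-9,-17,0],[0,0,0]],[[0,0,0],[0,0,0]]]'
python3 - <<'E'
from h import *
np.set_printoptions(precision=4,suppress=True)
p=cam('wrist'); cv2.imwrite('pics/w3.png',p['image'])
o=bot.get_obs(); print(o['eef_pos'],o['tool_rot'],o['joint_pos'],o['ft_force'])
for q,z in (('ring_seat',.113),('cradle',0)):
  for r in vision.place_of(p,q)[:2]: print(q,r,atz(p,r['position'],z))
X=cloud(p)
# ring top face
m=(np.abs(X[...,2]-.092)<.004)&(np.hypot(X[...,0]-.57,X[...,1]+.213)<.06)
P=X[m]; print(len(P),P.mean(0),P.min(0),P.max(0))
# ball
T=np.array(o['eef_pos'])-[0,0,.028]
P=X[np.linalg.norm(X-T,axis=2)<.036]; P=P[P[:,2]<T[2]+.022]; s=sphere(P); print(len(P),s,R.from_quat(o['tool_rot']).inv().apply(s[0]-o['eef_pos']))
E
```

```text
clock: 6.88
eef_pos: [0.6118, -0.1152, 0.2548]
tool_rot: [0.197, 0.98, 0.0, -0.001]
ft_force: [-0.4, -0.3, -2.8]
grip_width: 0.0205
grasp_force: 60.0
[ 0.6119 -0.1139  0.2549] [ 0.1962  0.9806  0.0003 -0.0005] [-0.1844  0.4888  0.4265  1.5094  0.0007  0.2105] [ 0.779   0.365  -1.7712]
ring_seat {'position': [150.5, 187.5], 'score': 0.78} [ 0.5746 -0.2205  0.113 ]
cradle {'position': [181.4, 162.2], 'score': 0.76} [ 0.574  -0.2178  0.    ]
2385 [ 0.5715 -0.2165  0.0914] [ 0.5352 -0.2678  0.088 ] [ 0.6215 -0.1555  0.0951]
3571 (array([ 0.6119, -0.1142,  0.2248]), np.float64(0.0003241386409238514)) [-0.0001 -0.0003  0.0301]
```

View pics/w3.png

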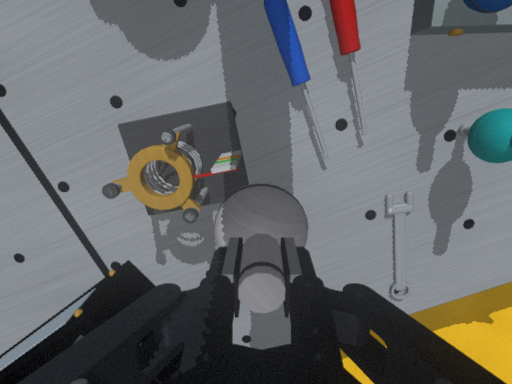

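The wrist view shows the brass ring at (162,177) with its lugs and posts, the pointer and scale at (220,165), and the ball hanging upright at (262,225). I'll fit the ring's axis.

Run:
```python
from h import *
from scipy.optimize import brute
np.set_printoptions(precision=4,suppress=True)
p=cam('wrist'); X=cloud(p); o=bot.get_obs()
m=(np.abs(X[...,2]-.092)<.004); P=X[m][:,:2]; P=P[np.hypot(*(P-[.5715,-.2165]).T)<.05]
def f(c):
    r=np.hypot(P[:,0]-c[0],P[:,1]-c[1]); return -((r>.0215)&(r<.0355)).sum()+3*(r<.0205).sum()
C=[(f((x,y)),x,y) for x in np.arange(.555,.59,.0005) for y in np.arange(-.235,-.2,.0005)]
C=np.array(C); b=C[C[:,0]<=C[:,0].min()*.985]; c=b[:,1:].mean(0); print(C[:,0].min(),len(P),len(b),c,b[:,1:].std(0))
d=np.r_[c,0]-o['eef_pos']; d[2]=0; print('tool shift mm',1e3*R.from_quat(o['tool_rot']).inv().apply(d), o['eef_pos'])
# posts tops
Q=X[(np.abs(X[...,2]-.105)<.004)]; Q=Q[np.hypot(*(Q[:,:2]-c).T)<.06]
a=np.degrees(np.arctan2(Q[:,1]-c[1],Q[:,0]-c[0])); r=np.hypot(*(Q[:,:2]-c).T)
for k in np.unique(np.round(a/30)): s=np.round(a/30)==k; print(k*30,s.sum(),a[s].mean(),r[s].mean())
```

```text
-2091.0 2369 5 [ 0.5725 -0.2165] [0.0003 0.0003]
tool shift mm [  -3.1588 -111.4225   -0.044 ] [ 0.6122 -0.1123  0.2553]
-120.0 61 -107.65048660172528 0.049491085576179206
-90.0 142 -99.40975626108106 0.05012979223985131
0.0 51 12.002077931130883 0.049861661884548346
30.0 130 20.772946137817446 0.049832800368281346
120.0 65 132.40991959337316 0.04993449868565825
150.0 159 140.64637453733565 0.0499111194767782
```

```bash
cat > rel.py <<'E'
from h import *
np.set_printoptions(precision=4,suppress=True)
p=cam('wrist'); X=cloud(p); q=bot.get_obs()['tool_rot']; t0=np.linalg.inv(np.array(p['tool_from_camera'])); T=(p['W']@t0)[:3,3]
B=T-[0,0,.030]; P=X[np.linalg.norm(X-B,axis=2)<.036]; P=P[P[:,2]<B[2]+.022]; s=sphere(P)[0]
P=X[np.abs(X[...,2]-.092)<.004][:,:2]; P=P[np.hypot(*(P-[.5725,-.2165]).T)<.05]
def f(c):
    r=np.hypot(P[:,0]-c[0],P[:,1]-c[1]); return -((r>.0215)&(r<.0355)).sum()+3*(r<.0205).sum()
C=np.array([(f((x,y)),x,y) for x in np.arange(.56,.585,.0005) for y in np.arange(-.23,-.205,.0005)])
b=C[C[:,0]<=C[:,0].min()*.985]; c=b[:,1:].mean(0)
print('T',T,'ball',s,'ring',c,'tool shift mm',1e3*R.from_quat(q).inv().apply(np.r_[c-s[:2],0]))
E
python3 rel.py; python3 rel.py
```

```text
T [ 0.6122 -0.1123  0.2553] ball [ 0.6123 -0.1113  0.2253] ring [ 0.5725 -0.2165] tool shift mm [  -3.4209 -112.414    -0.0328]
T [ 0.6122 -0.1123  0.2554] ball [ 0.6123 -0.1112  0.2254] ring [ 0.5725 -0.2164] tool shift mm [  -3.3534 -112.3855   -0.0241]
```

```bash
python3 -m creep '[[[0,-12,0],[0,0,0]],[[-1,-25,0],[0,0,0]],[[-1,-25,0],[0,0,0]],[[-1,-25,0],[0,0,0]],[[0,-18,0],[0,0,0]],[[0,-7,0],[0,0,0]],[[0,0,20],[0,0,0]],[[0,0,25],[0,0,0]],[[0,0,25],[0,0,0]],[[0,0,15],[0,0,0]],[[0,0,5],[0,0,0]],[[0,0,0],[0,0,0]]]'
python3 - <<'E'
from h import *
np.set_printoptions(precision=4,suppress=True)
p=cam('wrist'); cv2.imwrite('pics/w4.png',p['image']); print(bot.get_obs()['eef_pos'],bot.get_obs()['ft_force'])
p=cam('side'); a=cv2.resize(p['image'][170:300,260:400],None,fx=2.8,fy=2.8)
w=cv2.resize(cv2.imread('pics/w4.png'),None,fx=.78,fy=.78); H=370
w=cv2.copyMakeBorder(w,0,max(0,H-w.shape[0]),0,0,0)[:H]; a=cv2.copyMakeBorder(a,0,max(0,H-a.shape[0]),0,0,0)[:H]
cv2.imwrite('pics/c4.png',cv2.hconcat([w,a]))
E
```

```text
clock: 8.68
eef_pos: [0.5724, -0.2181, 0.1657]
tool_rot: [0.195, 0.981, -0.0, 0.0]
ft_force: [0.0, 0.3, -2.0]
grip_width: 0.0201
grasp_force: 60.0
[ 0.5726 -0.2183  0.1662] [ 0.2777 -0.3091 -2.0626]
```

View pics/c4.png

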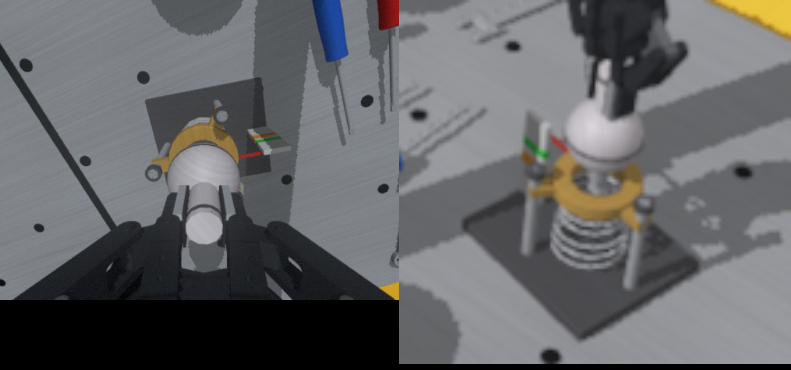

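The stem is inside the ring, roughly centred (side crop: ball (605,125) over ring (597,180)). I'll lower it to contact.

```bash
python3 -m creep '[[[0,0,10],[0,0,0]],[[0,0,8],[0,0,0]],[[0,0,2],[0,0,0]],[[0,0,0],[0,0,0]]]'; python3 -m creep '[[[0,0,4],[0,0,0]],[[0,0,4],[0,0,0]],[[0,0,0],[0,0,0]],[[0,0,0],[0,0,0]]]'
```

```text
clock: 9.28
eef_pos: [0.5718, -0.2182, 0.1449]
tool_rot: [0.196, 0.981, 0.0, -0.0]
ft_force: [-1.2, -0.1, -1.8]
grip_width: 0.0206
grasp_force: 60.0
clock: 9.78
eef_pos: [0.5726, -0.2184, 0.1381]
tool_rot: [0.196, 0.981, -0.0, 0.001]
ft_force: [-0.0, -0.4, 2.6]
grip_width: 0.0206
grasp_force: 60.2
```

```bash
python3 -m creep '[[[0,0,4],[0,0,0]],[[0,0,3],[0,0,0]],[[0,0,2],[0,0,0]],[[0,0,0],[0,0,0]],[[0,0,0],[0,0,0]]]'
cat > chk.py <<'E'
from h import *
np.set_printoptions(precision=4,suppress=True)
p=cam('wrist'); o=bot.get_obs(); print(o['clock'],o['eef_pos'],o['ft_force'],o['ft_torque'],o['grasp_force'])
X=cloud(p); h=cv2.cvtColor(p['image'],cv2.COLOR_BGR2HSV); r=np.hypot(X[...,0]-.5725,X[...,1]+.2165)
m=(h[...,0]>12)&(h[...,0]<28)&(h[...,1]>120)&(r>.024)&(r<.035)&(X[...,2]>.06)
print('ring z',m.sum(),np.median(X[m][:,2]))
T=np.array(o['eef_pos'])-[0,0,.03]; P=X[np.linalg.norm(X-T,axis=2)<.036]; P=P[P[:,2]<T[2]+.022]; print('ball',sphere(P[P[:,2]>.09]))
s=cam('side'); a=cv2.resize(s['image'][195:265,295:365],None,fx=5.4,fy=5.4); b=cv2.resize(p['image'][100:240,170:390],None,fx=1.9,fy=1.9)
b=cv2.copyMakeBorder(b,0,378-b.shape[0],0,0,0); cv2.imwrite('pics/c5.png',cv2.hconcat([b,a])[:,:800])
E
python3 chk.py
```

```text
clock: 10.4
eef_pos: [0.5727, -0.2184, 0.129]
tool_rot: [0.196, 0.981, -0.0, 0.001]
ft_force: [0.0, 0.5, 6.0]
grip_width: 0.0207
grasp_force: 60.4
10.45 [ 0.5727 -0.2184  0.129 ] [-0.1715  0.2961  7.2335] [ 0.0837 -0.0509  0.0159] 60.40353298187256
ring z 1545 0.07845704920242966
ball (array([ 0.5728, -0.2174,  0.0991]), np.float64(0.000310292515445727))
```

View pics/c5.png

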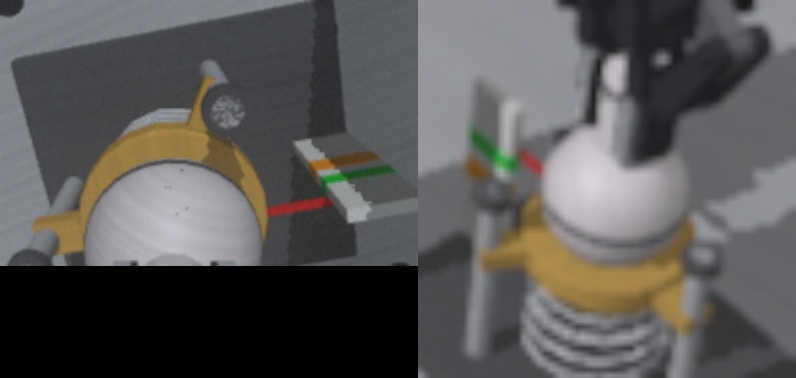

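The ring reads about 14 mm down on both depth and ball height. The force on the ring is about 9 N, the ball is seated and upright, and the pointer tip lines up with the green band in the side view. Handing in.

```bash
python3 -c "
from workcell import workorder
print(workorder.job_done())"
```

```text
the job is handed in; nothing more can be done
None
```

The job is handed in, with no verdict returned: the silver float is seated upright in the brass ring, still gripped and pressing it about 14 mm down with about 9 N (green band); the blue float was in its socket when last viewed, and the path stayed well above the screwdrivers.

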